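# Power down the test supply, free the sagging gate bolt and hold the cage gate ajar

## Robot

A 6-joint arm with a two-finger parallel gripper is mounted at the origin on the work surface. World frame = base frame: x ahead of the robot, y to its left, z up, the work surface at z = 0. Lengths are in m, angles in rad, forces in N, time in s.
With the tool pointing down it reaches from about 0.275 to 0.85 m from the base axis. Payload 5.2 kg.
Tool frame: the origin (TCP) lies between the finger pads; the fingertips stand 8 mm ahead of it and the grasp point (between the pads) lies 11 mm behind it (robot.nose_length is the z of the fingertips in the tool frame, in m); z points along the fingers, y is the line along which they close (so a half turn about z gives the same grasp; the last joint's range is limited). The gripper opens to 85 mm and grips with 20 to 120 N. Pads are 22 mm wide; open, the fingers measure 114 mm over their backs; the gripper's body (76 mm by 85 mm) begins 54 mm behind the grasp point. The pads swing forward as they close: fully open they stand 13 mm farther back than shut.
Start: joints at [0.903, 0.259, 1.535, -0, 1.348, -0.203], TCP at [0.247, 0.492, 0.239] pointing down, gripper open.
Joint ranges: [-3.14, 3.14], [-0.91, 2.08], [0.19, 2.58], [-1.22, 4.36], [0.22, 2.71], [-3.12, 3.12]. Speed limits (rad/s): [2.57, 2.57, 3.14, 3.14, 3.14, 3.14].

## Interface

Orientations are given as a unit quaternion [x, y, z, w].
In Python, from bench import robot gives the robot as it stands.
- The arm moves only by the tool drive_tool, never from a script. Its argument "plan" is text: rows parted by semicolons, each of 7 numbers parted by spaces: the shift along the world's x, y, z in units of 30 mm (1.0 is 30 mm), then the turn, a rotation vector about the world's x, y, z in degrees, then the closure, from 0 (fully open) to 1 (shut). In form: x y z ax ay az hand; .... A call has 1 to 20 rows; each row shifts and turns the commanded pose from where the row before left it; what a row does not reach is not made up. A row lasts 1/12 s, in which the tool goes at most 41.7 mm and 7.16 degrees, less where a joint would pass 70% of its speed; a pose out of reach is approached as far as the arm can. A call is refused whole if a number of a shift passes 1 or a number of a turn 7.16, either way. A call with a gripper value outside its range is refused whole. The fingers move at their own pace and stop on an object; "force" is the grip in N (left out, the last holds). Time passes only in rows, so rows that do not move let the fingers close. It gives the time, the measured TCP pose, the force, the opening and the grip force at its end, in the units of the state.
- robot.observe(): the state, without advancing time (a new reading comes with each control period).
- robot.camera(name): name is "side" or "top"; returns the picture (384x512x3 uint8, blue, green, red); there is no depth.
- robot.camera_model(name): a dict with "fx", "fy", "cx", "cy" (pixels), "k1" (the pictures are not rectified: a ray, as slopes to the right and down, at radius r is drawn at 1 + k1 r^2 times it, then the intrinsics apply), "T" (4x4, takes a point from camera to world coordinates). Camera axes: x right, y down, z forward; pixel columns grow to the right and rows downward; lengths in m; the calibration is good to about 2 mm. A picture is of the moment at which its call begins. camera_model takes no time and is no camera call.
- robot.finish_job(): hands the job in; it is judged then, once.
The state is a dict: "time": time; "joint_positions": joint angles; "joint_velocities": joint speeds; "joint_efforts": joint torques, N m; "tool_pos": TCP position; "tool_rot": TCP orientation; "wrist_force": force on the tool from outside, world axes, zero at the start; "torque": the same for the moment, N m; "grip_width": finger opening in m; "grasp_force": force on a finger pad.
Only numpy, scipy, OpenCV 4.12 (cv2) and the standard library are available. Lean on these libraries where they do the work, as an engineer would, in place of code of your own. Each camera call takes 0.05 s, during which the arm holds its last target. There are 200 camera calls.

## Task

Bring the test supply's fader fully down to its zero end first, so that the test cage is safe to open. Then lift the cage's sagging barrel bolt over the bent keeper while you draw it back, easing it rather than wrenching it against the keeper, swing the gate out until its free edge stands about 8 cm clear of the frame, and hold it there for me: the gate springs shut by itself, so finish with the gripper still holding the gate (or its bolt). Leave everything else on the bench where it is.

Things in the scene. Friction and masses are not known exactly. Their poses are not given: they have to be found in the camera images.
- fader (a joint): fader (slide control) on top of the test supply: a black plastic cap 24 mm wide across the track, 16 mm long along it, 24 mm tall, its underside 6 mm above the case top. Value in m: distance of the cap from the zero end of its track, 0 = hard against the zero stop, 0.100 = full output. Slides with about 2 N of friction and stays where it is left.
- fader_top (a point): centre of the top face of the fader cap, 90 mm above the table. Its x axis points along the track, away from the zero end (the zero end is the one nearest the robot, marked by a green bar beside the track; the other ticks are white); its y axis points across the cap's 24 mm width.
- supply: low white test supply, dark top plate, 240 deep (its x) x 150 wide (its y), case top at 60 mm; fixed. Origin: centre of its underside. Fader track along its x at y = -20 mm, from x = -70 (zero) to +30. Also on top, nothing above 76 mm: meter window at (70, 35), round knob at (-20, 40), two terminals at (-85, 25) and (-85, 50). It sometimes changes sides with the soldering station.
- cage: wire-mesh test cage (a circuit board inside), grey tube frame 240 mm deep (its x) x 328 mm wide (its y) x 250 mm high; fixed. Origin: centre of its underside. The gate is in its front face, x = -120 mm, towards the robot; its hinge axis is at (-120, +140) mm.
- gate_swing (a joint): swing in rad of the yellow-framed gate in the cage's front (272 wide, z 14 to 223, 12 mm thick), hinged upright on its left edge as the robot sees it (+y). 0 shut; grows as the free right edge comes out towards the robot (clockwise from above: minus the value about z). A spring shuts it when let go: 0.5 N m when shut, 0.75 N m at 0.3 rad.
- gate: the same gate as a body, carrying the barrel bolt. Origin on the hinge axis at table height; with the gate shut its axes are those of the cage; its front face is x = 0 and it extends along its -y to the stile edge at y = -275 mm. The bolt is on its top rail (z 173 to 223 mm); bolt straps stand out to x = -36 mm.
- gate_hinge (a point): point on the gate's hinge axis, 200 mm above the table; axes turn with the gate.
- gate_edge (a point): front corner of the gate's free edge (latch stile), 200 mm above the table, 275 mm from the hinge axis. 0.3 rad of opening brings it about 81 mm out of the frame.
- bolt_slide (a joint): the barrel bolt's travel in m: 0 = thrown (nose in the keeper), grows as it is drawn along the gate towards the hinge (cage +y), 0.042 = fully drawn against its stop. From 0.022 the nose is clear of the keeper and the gate can swing. 2.5 N of friction; it stays where it is left.
- bolt_lift (a joint): sag of the barrel bolt in rad: 0 = sagging as found (nose hanging 0.05 below level), grows as the knob is lifted; the bolt swings up about its tail strap, 120 mm from the knob on the hinge side, to 0.14 at the stop. It weighs about 2.5 N at the knob and drops again when not held.
- bolt_knob (a point): middle of the grip of the bolt's red handle, some 194 mm above the table when thrown and sagging, 72 mm in front of the gate's face, 195 mm from the hinge axis along the gate. The handle is a round sleeve 14 mm thick standing straight out of the gate (its -x), from 46 to 98 mm off the face, then a 22 mm wide end button to 106 mm. Site x as the gate's x, y along the bolt towards the hinge.
- keeper: steel keeper on the cage's right post: floor, a cheek in front of the bolt's nose, and towards the gate a lip bent up 13 mm above the bottom of the sagging hooked nose. The hook catches behind it unless the knob is lifted 7.5 mm and kept up over the first 22 mm of pull; lift 9 to 12 mm, then pull level. Origin: on the gate's hinge axis, table height; lip at (-19, -281, 180) mm in its frame.
- station: blue soldering station with its iron in a stand, 200 mm deep, 120 mm wide, 155 mm high; fixed. Origin: centre of its underside. Leave alone.
- solder_reel: aluminium solder reel, 54 mm diameter, 40 mm tall, upright. Origin: centre of its underside. Leave alone.
- screwdriver: screwdriver with red handle, 170 mm long, lying. Origin: middle of its length, on the table. Leave alone.
- cutters: side cutters with orange grips, about 140 mm long, lying. Origin: near the joint, on the table. Leave alone.
- meter: yellow multimeter lying on the left of the bench, 150 x 78 x 42 mm. Origin: centre of its underside. Leave alone.
- cup: plain purple-grey drinking cup to the right of the cage, 76 mm across, 95 mm tall. Origin: centre of its underside. Leave alone.
- flux_tin: small round tin, 52 mm across, 30 mm tall, standing on the cage's roof. Origin: centre of its underside. Leave alone.
- parts_tray: clear parts tray, 100 x 140 x 30 mm, far right. Origin: centre of its underside. Leave alone.

How it is judged:
By the outcome, as a careful person would: the job done as asked, in the order asked, and still so for the second after the job is handed in, while the arm keeps its last pose, push and grip.
It also fails if it takes over 48 s, if anything falls off the work surface, if the arm or the gripper's body presses on something with over 40 N, if the wrist force passes 120 N, or if a joint passes its speed limit or range.

## Working session

There is one attempt and no reset: what is moved stays moved. The work goes in short steps, Python scripts to look and compute and a tool call to move; the robot and the scene stay as the last step left them, time stands still between calls to the robot, and variables do not carry over. Pictures are saved under pics/ and viewed, at most 10 in all, crops included, and the job is handed in when it is done.

Besides the shell and the picture viewer there is one more tool, called after "Emit:" as name(argument=value, ...), one argument or row to a line, values as JSON. drive_tool: Moves the arm, as the interface text tells. Its arguments: {"type":"object","properties":{"plan":{"type":"string"},"force":{"type":"number"}},"required":["plan"]}

```bash
mkdir -p pics; cat > h.py <<'E'
import numpy as np,cv2
from bench import robot
def ray(n,u,v):
    m=robot.camera_model(n);d=np.array([(u-m["cx"])/m["fx"],(v-m["cy"])/m["fy"]])
    s=d.copy()
    for _ in range(30): s=d/(1+m["k1"]*(s@s))
    T=np.array(m["T"]);return T[:3,3],T[:3,:3]@np.array([s[0],s[1],1.])
def atz(n,u,v,z):
    o,r=ray(n,u,v);return o+r*(z-o[2])/r[2]
def tri(u1,v1,u2,v2):
    (a,p),(b,q)=ray("side",u1,v1),ray("top",u2,v2)
    t=np.linalg.lstsq(np.c_[p,-q],b-a,rcond=None)[0]
    return (a+p*t[0]+b+q*t[1])/2,np.linalg.norm(a+p*t[0]-b-q*t[1])
def proj(n,P):
    m=robot.camera_model(n);T=np.array(m["T"]);c=T[:3,:3].T@(np.array(P)-T[:3,3]);s=c[:2]/c[2]
    s=s*(1+m["k1"]*(s@s));return s*[m["fx"],m["fy"]]+[m["cx"],m["cy"]]
E
python3 - <<'E'
from h import *
for n in("side","top"):
    i=robot.camera(n);cv2.imwrite(f"pics/{n}0.png",i);cv2.imwrite(f"pics/{n}0b.png",cv2.resize(i,(800,600),interpolation=cv2.INTER_CUBIC))
    m=robot.camera_model(n);print(n,m["fx"],m["k1"],np.round(m["T"],3).tolist())
s=robot.observe();print({k:np.round(v,3) for k,v in s.items()})
E
```

```text
side 373.3497557011782 -0.09710786854341825 [[0.714, -0.533, 0.453, 0.115], [-0.7, -0.529, 0.48, -0.463], [-0.016, -0.66, -0.751, 0.92], [0.0, 0.0, 0.0, 1.0]]
top 411.73900463250544 -0.08381871155642272 [[-0.014, -0.989, 0.146, 0.411], [-1.0, 0.01, -0.028, 0.02], [0.026, -0.146, -0.989, 1.446], [0.0, 0.0, 0.0, 1.0]]
{'time': np.float64(0.1), 'joint_positions': array([ 0.903,  0.259,  1.536,  0.   ,  1.348, -0.203]), 'joint_velocities': array([ 0.001, -0.001, -0.002,  0.002, -0.   ,  0.   ]), 'joint_efforts': array([ 3.0000e-03, -4.4697e+01, -2.9125e+01, -0.0000e+00,  6.0000e-03,
       -0.0000e+00]), 'tool_pos': array([0.246, 0.491, 0.239]), 'tool_rot': array([ 0.23 ,  0.973, -0.001, -0.   ]), 'wrist_force': array([-0.345,  0.188, -0.809]), 'torque': array([ 0.028, -0.033, -0.03 ]), 'grasp_force': np.float64(0.0), 'grip_width': np.float64(0.085)}
```

View pics/side0b.png

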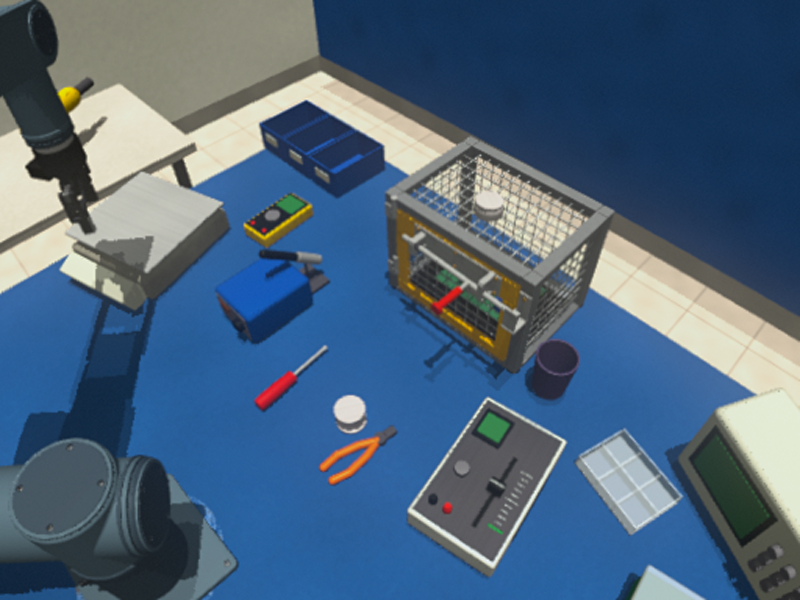

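View pics/top0b.png

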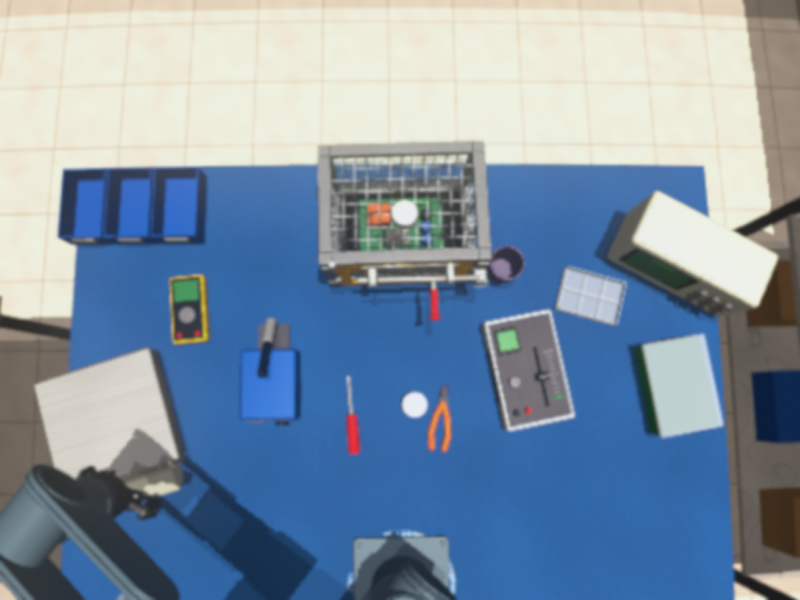

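The side view shows the supply at about (487,485), its fader cap at (497,485) and the red handle at (447,298), in 800 px coordinates. In the top view the cap is at about (542,376) and the handle runs (434,290) to (435,318). I'll enlarge both areas.

```bash
python3 - <<'E'
from h import *
s=cv2.imread("pics/side0.png");t=cv2.imread("pics/top0.png")
def c(i,x,y,w=50,h=50,k=8):return cv2.resize(i[y:y+h,x:x+w],None,fx=k,fy=k,interpolation=cv2.INTER_CUBIC)
a=np.vstack([np.hstack([c(s,290,280,50,75,8)[:300*2,:400],c(t,310,195,50,75,8)[:600]])]);cv2.imwrite("pics/f.png",a)
b=np.hstack([c(s,250,140,100,100,4),c(t,200,150,120,100,4)[:,:400+0]]);cv2.imwrite("pics/k.png",b)
E
```

```text
(no output)
```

View pics/f.png

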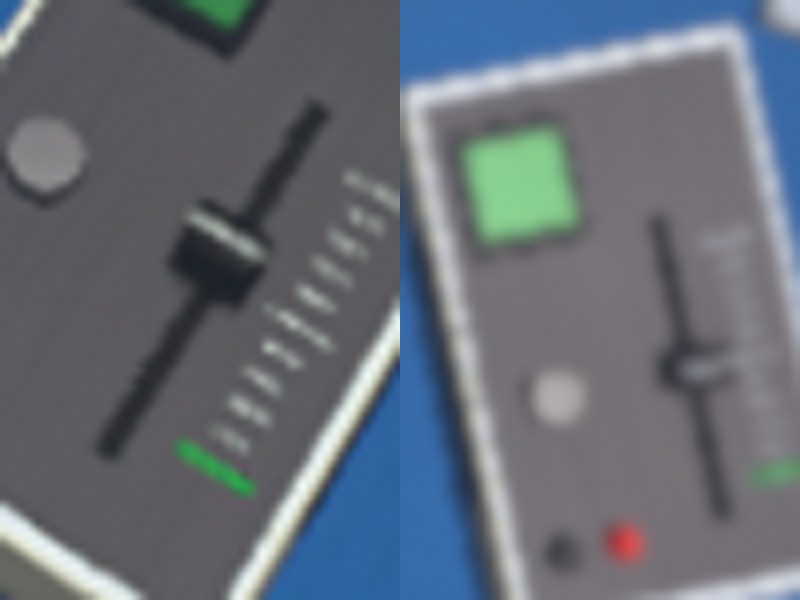

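View pics/k.png

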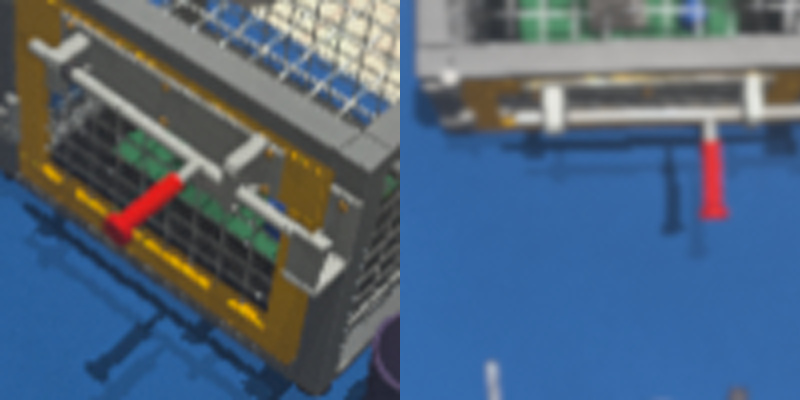

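The cap's white index line is centred at about (227,233) in the side crop and (695,368) in the top crop. The track ends are clear in both, with the zero end by the green bar. The handle sleeve runs (180,183) to (122,225) in the side crop and (711,140) to (713,215) in the top crop.

```bash
python3 - <<'E'
from h import *
np.set_printoptions(precision=4,suppress=True)
S=lambda x,y:(x/8+290-.4,y/8+280-.4);Tt=lambda x,y:((x-400)/8+310-.4,y/8+195-.4)
s4=lambda x,y:(x/4+250-.4,y/4+140-.4);t4=lambda x,y:((x-400)/4+200-.4,y/4+150-.4)
print("cap",atz("side",*S(227,233),.09),atz("top",*Tt(695,368),.09),tri(*S(227,233),*Tt(695,368)))
for n,a,b in(("zero",(110,450),(723,517)),("far",(318,105),(658,218))):
    print(n,atz("side",*S(*a),.06),atz("top",*Tt(*b),.06))
print("supply corners top",[atz("top",*Tt(*p),.06) for p in((418,92),(738,30))])
print("sleeve start",tri(*s4(180,183),*t4(711,140)),"button",tri(*s4(122,225),*t4(713,213)))
k=1/1.5625
for n,p in(("fl",(320,263)),("fr",(488,262)),("bl",(320,147)),("br",(483,143))): print(n,atz("top",p[0]*k,p[1]*k,.25))
print("side fr roof",atz("side",(525-0)*k,275*k,.25),"fl",atz("side",388*k,192*k,.25),"br",atz("side",613*k,210*k,.25))
print("side sleeve@.194",atz("side",*s4(180,183),.194),atz("side",*s4(122,225),.194),"top",atz("top",*t4(711,140),.194),atz("top",*t4(713,213),.194))
E
```

```text
cap [ 0.4463 -0.3062  0.09  ] [ 0.4437 -0.302   0.09  ] (array([ 0.4455, -0.3042,  0.0875]), np.float64(0.004633627009559931))
zero [ 0.3847 -0.3188  0.06  ] [ 0.3818 -0.3186  0.06  ]
far [ 0.5096 -0.2939  0.06  ] [ 0.5081 -0.2959  0.06  ]
supply corners top [array([ 0.5632, -0.1949,  0.06  ]), array([ 0.5882, -0.334 ,  0.06  ])]
sleeve start (array([ 0.6175, -0.0701,  0.1923]), np.float64(0.002172063950725559)) button (array([ 0.5607, -0.0706,  0.1988]), np.float64(0.004111831612098901))
fl [0.6582 0.1485 0.25  ]
fr [ 0.6573 -0.1706  0.25  ]
bl [0.8896 0.1505 0.25  ]
br [ 0.8966 -0.1694  0.25  ]
side fr roof [ 0.672  -0.1532  0.25  ] fl [0.6607 0.1444 0.25  ] br [ 0.904  -0.1686  0.25  ]
side sleeve@.194 [ 0.6173 -0.0716  0.194 ] [ 0.5655 -0.0691  0.194 ] top [ 0.6164 -0.0692  0.194 ] [ 0.5597 -0.0696  0.194 ]
```

Emit:
drive_tool(
  plan="0.3 -0.97 0 0 0 2 1;0.3 -0.97 0 0 0 2 1;0.3 -0.97 0 0 0 2 1;0.3 -0.97 0 0 0 2 1;0.3 -0.97 0 0 0 2 1;0.3 -0.97 0 0 0 2 1;0.3 -0.97 0 0 0 2 1;0.3 -0.97 0 0 0 2 1;0.3 -0.97 0 0 0 2 1;0.3 -0.97 0 0 0 2 1;0.3 -0.97 0 0 0 2 1;0.3 -0.97 0 0 0 2 1;0.3 -0.97 0 0 0 2 1;0.3 -0.97 0 0 0 2 1;0.3 -0.97 0 0 0 2 1;0.3 -0.97 0 0 0 2 1;0.3 -0.97 0 0 0 2 1;0.3 -0.97 0 0 0 2 1",
  force=30,
)

```text
time: 1.6
tool_pos: [0.4084, -0.0336, 0.2391]
tool_rot: [-0.082, 0.997, 0.0, -0.0]
wrist_force: [0.9, 0.9, 0.3]
grip_width: 0.0
grasp_force: 0.0
```

Emit:
drive_tool(
  plan="0.3 -0.97 -0.2 0 0 0 1;0.3 -0.97 -0.2 0 0 0 1;0.3 -0.97 -0.2 0 0 0 1;0.3 -0.97 -0.3 0 0 0 1;0.3 -0.97 -0.3 0 0 0 1;0.3 -0.97 -0.3 0 0 0 1;0.3 -0.97 -0.3 0 0 0 1;0.3 -0.97 -0.3 0 0 0 1;0.3 -0.97 -0.3 0 0 0 1;0 0 0 0 0 0 1;0 0 0 0 0 0 1",
)

```text
time: 2.52
tool_pos: [0.4889, -0.2949, 0.1657]
tool_rot: [-0.081, 0.997, 0.001, -0.001]
wrist_force: [0.1, 1.3, 0.3]
grip_width: 0.0
grasp_force: 0.0
```

Emit:
drive_tool(
  plan="0 0 -0.7 0 0 0 1;0 0 -0.7 0 0 0 1;0 0 -0.7 0 0 0 1;0 0 -0.5 0 0 0 1;0 0 -0.23 0 0 0 1;0 0 0 0 0 0 1;-0.2 -0.037 0 0 0 0 1;-0.2 -0.037 0 0 0 0 1;-0.2 -0.037 0 0 0 0 1;-0.2 -0.037 0 0 0 0 1;-0.2 -0.037 0 0 0 0 1;-0.2 -0.037 0 0 0 0 1;-0.2 -0.037 0 0 0 0 1;0 0 0 0 0 0 1",
)

```text
time: 3.68
tool_pos: [0.4465, -0.3022, 0.0827]
tool_rot: [-0.081, 0.997, -0.0, -0.0]
wrist_force: [-0.8, -0.3, -0.2]
grip_width: 0.0
grasp_force: 0.0
```

```bash
python3 - <<'E'
from h import *
s=robot.observe();print(s["tool_pos"],s["wrist_force"],robot.nose_length)
a,b=robot.camera("side"),robot.camera("top")
c=lambda i,x,y,w,h,k:cv2.resize(i[y:y+h,x:x+w],None,fx=k,fy=k,interpolation=cv2.INTER_CUBIC)
cv2.imwrite("pics/f2.png",np.hstack([c(a,270,250,80,110,5),c(b,300,180,80,110,5)]))
E
```

```text
[ 0.44653782 -0.30223188  0.0827095 ] [-0.77419188 -0.33955632 -0.19407159] 0.008
```

View pics/f2.png

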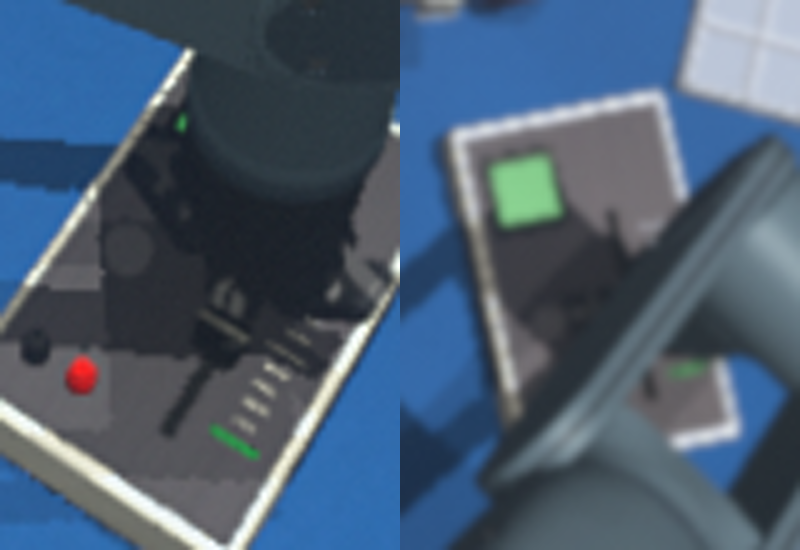

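The fingers are pushing the cap: its line is now at about (223,325) in the side crop, roughly 30 mm short of zero. I'll keep pushing, then creep onto the stop.

Emit:
drive_tool(
  plan="-0.2 -0.037 0 0 0 0 1;-0.2 -0.037 0 0 0 0 1;-0.2 -0.037 0 0 0 0 1;-0.2 -0.037 0 0 0 0 1;-0.07 -0.013 0 0 0 0 1;-0.07 -0.013 0 0 0 0 1;0 0 0 0 0 0 1",
)

```text
time: 4.37
tool_pos: [0.4187, -0.3071, 0.0823]
tool_rot: [-0.081, 0.997, 0.0, -0.0]
wrist_force: [-0.1, -0.5, 0.2]
grip_width: -0.0
grasp_force: 0.0
```

Emit:
drive_tool(
  plan="-0.05 -0.01 0 0 0 0 1;-0.05 -0.01 0 0 0 0 1;0 0 0 0 0 0 1",
)

```text
time: 4.62
tool_pos: [0.4162, -0.3076, 0.0824]
tool_rot: [-0.082, 0.997, 0.0, -0.0]
wrist_force: [1.5, 1.2, 0.4]
grip_width: 0.0001
grasp_force: 0.5
```

Emit:
drive_tool(
  plan="-0.05 -0.01 0 0 0 0 1;-0.05 -0.01 0 0 0 0 1;0 0 0 0 0 0 1",
)

```text
time: 4.87
tool_pos: [0.4136, -0.3081, 0.0824]
tool_rot: [-0.082, 0.997, 0.0, 0.0]
wrist_force: [4.3, 1.0, -0.9]
grip_width: -0.0003
grasp_force: 2.0
```

Emit:
drive_tool(
  plan="-0.05 -0.01 0 0 0 0 1;-0.05 -0.01 0 0 0 0 1;0 0 0 0 0 0 1",
)

```text
time: 5.12
tool_pos: [0.4132, -0.3082, 0.0825]
tool_rot: [-0.081, 0.997, -0.0, 0.003]
wrist_force: [15.3, 5.1, -5.1]
grip_width: -0.0002
grasp_force: 7.7
```

Emit:
drive_tool(
  plan="-0.05 -0.01 0 0 0 0 1;-0.05 -0.01 0 0 0 0 1;0 0 0 0 0 0 1",
)

```text
time: 5.37
tool_pos: [0.4128, -0.3084, 0.0827]
tool_rot: [-0.081, 0.997, -0.0, 0.005]
wrist_force: [24.9, 8.3, -9.1]
grip_width: -0.0001
grasp_force: 13.2
```

Emit:
drive_tool(
  plan="0.25 0.047 0 0 0 0 1;0.25 0.047 0 0 0 0 1;0 0 0.9 0 0 0 1;0 0 0.9 0 0 0 1;0 0 0.9 0 0 0 0.5;0 0 0.9 0 0 0 0.5;0 0 0.9 0 0 0 0.5;0 0 0.9 0 0 0 0.5;0 0 0.9 0 0 0 0.5;0.55 0.98 0 0 0 -1.2 0.5;0.55 0.98 0 0 0 -1.2 0.5;0.55 0.98 0 0 0 -1.2 0.5;0.55 0.98 0 0 0 -1.2 0.5;0.55 0.98 0 0 0 -1.2 0.5;0.55 0.98 0 0 0 -1.2 0.5;0.55 0.98 0 0 0 -1.2 0.5;0.55 0.98 0 0 0 -1 0.5;0 0 0 0 0 0 0.5",
)

```text
time: 6.87
tool_pos: [0.5558, -0.0667, 0.2711]
tool_rot: [-0.001, 1.0, 0.001, -0.0]
wrist_force: [-0.4, -0.8, 0.2]
grip_width: 0.0427
grasp_force: 0.0
```

```bash
python3 - <<'E'
from h import *
s=robot.observe();print(s["tool_pos"],s["tool_rot"],s["wrist_force"],s["grip_width"])
a,b=robot.camera("side"),robot.camera("top")
c=lambda i,x,y,w,h,k:cv2.resize(i[y:y+h,x:x+w],None,fx=k,fy=k,interpolation=cv2.INTER_CUBIC)
cv2.imwrite("pics/f3.png",np.hstack([c(a,230,120,125,240,2.5)[:600],c(a,280,280,60,75,8)[:600]]))
E
```

```text
[ 0.55576872 -0.06670177  0.2711237 ] [-1.47888087e-03  9.99998470e-01  9.31978592e-04 -5.89565798e-05] [-0.4238715  -0.79021425  0.2291631 ] 0.042710668080171384
```

View pics/f3.png

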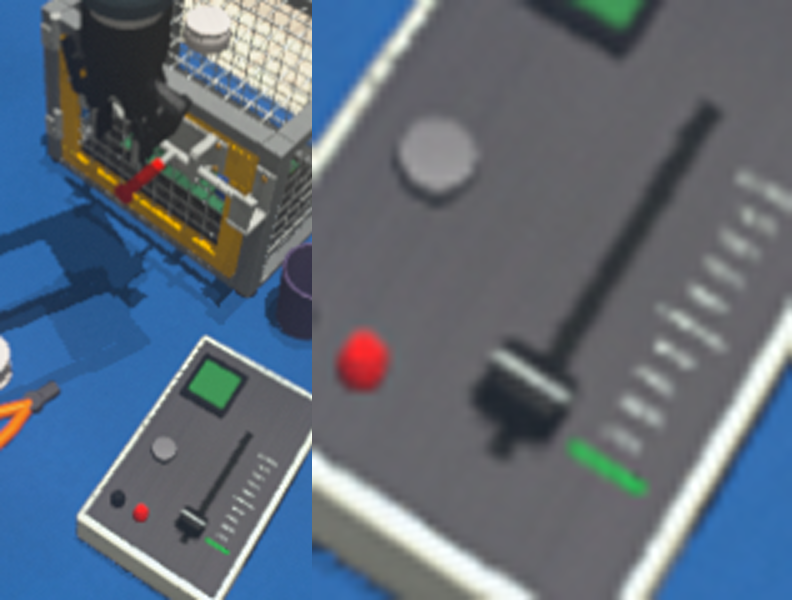

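The side crop shows the cap alongside the green bar, so it is on the zero stop. The gripper is above and in front of the red handle; I'll check the cap numerically and descend on the handle.

```bash
python3 - <<'E'
from h import *
print(atz("side",(535-312)/8+279.6,375/8+279.6,.09))
E
```

```text
[ 0.39770954 -0.31635771  0.09      ]
```

Emit:
drive_tool(
  plan="0.5 -0.06 0 0 0 0 0.5;0.5 -0.06 0 0 0 0 0.5;0 0 -0.6 0 0 0 0.5;0 0 -0.6 0 0 0 0.5;0 0 -0.6 0 0 0 0.5;0 0 -0.6 0 0 0 0.5;0 0 -0.4 0 0 0 0.5;0 0 -0.2 0 0 0 0.5;0 0 0 0 0 0 0.5",
)

```text
time: 7.72
tool_pos: [0.5828, -0.0762, 0.1798]
tool_rot: [0.001, 1.0, 0.0, -0.002]
wrist_force: [0.7, 0.4, -0.3]
grip_width: 0.0428
grasp_force: 0.0
```

Emit:
drive_tool(
  plan="0 0 0 0 0 0 0.65;0 0 0 0 0 0 0.75;0 0 0 0 0 0 0.85;0 0 0 0 0 0 1;0 0 0 0 0 0 1;0 0 0 0 0 0 1",
  force=40,
)

```text
time: 8.22
tool_pos: [0.5854, -0.0699, 0.1828]
tool_rot: [-0.001, 1.0, 0.004, 0.002]
wrist_force: [2.8, 18.5, 1.2]
grip_width: 0.0125
grasp_force: 38.6
```

```bash
python3 - <<'E'
from h import *
s=robot.observe();print(s["tool_pos"],s["tool_rot"],s["wrist_force"],s["grip_width"])
a,b=robot.camera("side"),robot.camera("top")
c=lambda i,x,y,w,h,k:cv2.resize(i[y:y+h,x:x+w],None,fx=k,fy=k,interpolation=cv2.INTER_CUBIC)
cv2.imwrite("pics/f4.png",np.hstack([c(a,240,120,100,130,4),c(b,200,130,100,130,4)]))
E
```

```text
[ 0.58541379 -0.06988454  0.18279732] [-5.52054323e-04  9.99990899e-01  3.90076327e-03  1.63771835e-03] [ 2.76676887 18.49943116  1.23254132] 0.012507066418403809
```

View pics/f4.png

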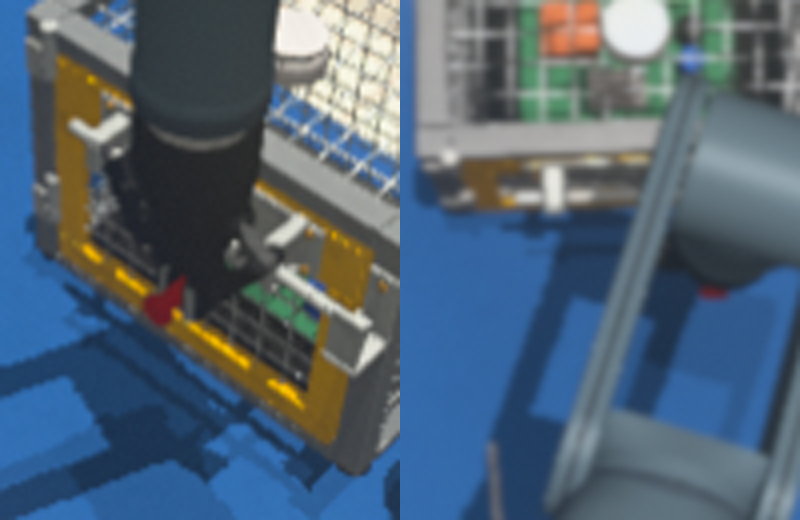

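The handle is between the pads (width 12.5 mm, grip 39 N), with about 18 N of sideways preload. I'll relieve that first.

Emit:
drive_tool(
  plan="0 0.04 0 0 0 0 1;0 0.04 0 0 0 0 1;0 0 0 0 0 0 1",
)

```text
time: 8.57
tool_pos: [0.585, -0.0696, 0.1828]
tool_rot: [-0.0, 1.0, 0.002, 0.001]
wrist_force: [1.0, 10.6, 1.4]
grip_width: 0.0128
grasp_force: 38.7
```

Emit:
drive_tool(
  plan="0 0 0.05 0 0 0 1;0 0 0.05 0 0 0 1;0 0 0.05 0 0 0 1;0 0 0 0 0 0 1",
)

```text
time: 8.9
tool_pos: [0.5848, -0.0697, 0.1868]
tool_rot: [-0.0, 1.0, 0.002, 0.001]
wrist_force: [1.9, 9.9, -2.6]
grip_width: 0.0127
grasp_force: 38.6
```

Emit:
drive_tool(
  plan="0 0.03 0.06 0 0 0 1;0 0.03 0.06 0 0 0 1;0 0 0.06 0 0 0 1;0 0 0.04 0 0 0 1;0 0 0 0 0 0 1;0 0 0 0 0 0 1",
)

```text
time: 9.4
tool_pos: [0.5841, -0.0694, 0.1928]
tool_rot: [-0.0, 1.0, 0.001, -0.0]
wrist_force: [0.5, 6.0, -4.0]
grip_width: 0.0126
grasp_force: 39.0
```

Emit:
drive_tool(
  plan="0 0.08 0.01 0 0 0 1;0 0.08 0.01 0 0 0 1;0 0.08 0 0 0 0 1;0 0.08 0 0 0 0 1;0 0 0 0 0 0 1",
)

```text
time: 9.82
tool_pos: [0.5838, -0.0612, 0.193]
tool_rot: [0.0, 1.0, -0.0, -0.001]
wrist_force: [-2.9, -2.4, -4.6]
grip_width: 0.0124
grasp_force: 39.1
```

```bash
python3 - <<'E'
from h import *
s=robot.observe();print(s["tool_pos"],s["wrist_force"],s["grip_width"])
a=robot.camera("side")
c=lambda i,x,y,w,h,k:cv2.resize(i[y:y+h,x:x+w],None,fx=k,fy=k,interpolation=cv2.INTER_CUBIC)
cv2.imwrite("pics/f5.png",c(a,255,145,100,75,8))
E
```

```text
[ 0.5837771  -0.06119379  0.1929881 ] [-2.92310043 -2.44009871 -4.63288036] 0.012415337331130788
```

View pics/f5.png

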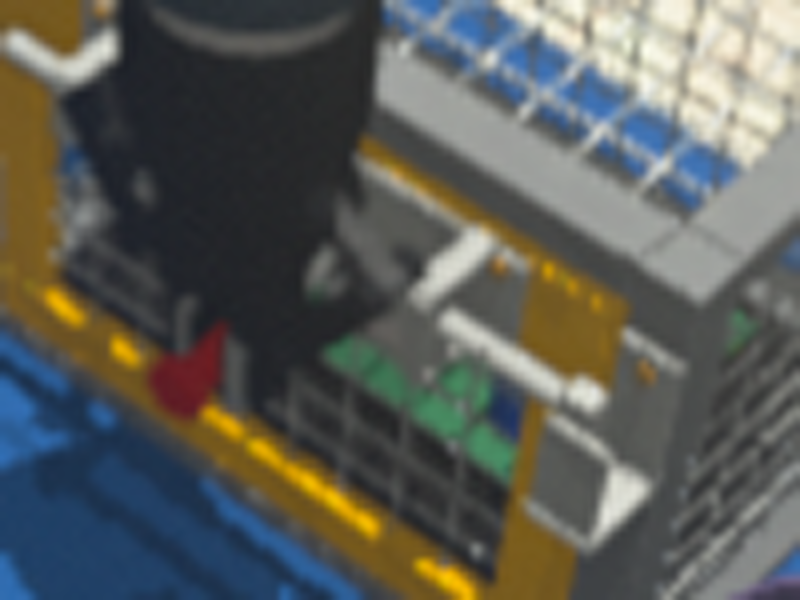

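The bolt nose at about (585,390) stands clearly above the keeper at (585,480) and is sliding at about 2.5 N. I'll continue the pull.

Emit:
drive_tool(
  plan="0 0.1 0 0 0 0 1;0 0.1 0 0 0 0 1;0 0.1 0 0 0 0 1;0 0.1 0 0 0 0 1;0 0.1 0 0 0 0 1;0 0 0 0 0 0 1",
)

```text
time: 10.37
tool_pos: [0.5837, -0.0458, 0.1927]
tool_rot: [0.0, 1.0, 0.0, -0.001]
wrist_force: [-4.1, -2.4, -5.2]
grip_width: 0.0124
grasp_force: 39.3
```

Emit:
drive_tool(
  plan="0 0.1 0 0 0 0 1;0 0.1 0 0 0 0 1;0 0.1 0 0 0 0 1;0 0.06 0 0 0 0 1;0 0 0 0 0 0 1",
)

```text
time: 10.78
tool_pos: [0.5836, -0.0351, 0.1927]
tool_rot: [0.0, 1.0, 0.0, -0.001]
wrist_force: [-4.1, -0.9, -5.4]
grip_width: 0.0125
grasp_force: 39.3
```

Forces stayed at friction level over the whole draw, now about 34 mm. Next I swing the gate along its arc around the hinge at about (0.662, 0.126).

Emit:
drive_tool(
  plan="-0.16 0.08 0 0 0 -1.72 1;-0.157 0.085 0 0 0 -1.72 1;-0.154 0.09 0 0 0 -1.72 1;0 0 0 0 0 0 1",
)

```text
time: 11.12
tool_pos: [0.5701, -0.0275, 0.1932]
tool_rot: [0.046, 0.999, 0.0, 0.0]
wrist_force: [-0.9, -1.9, -6.3]
grip_width: 0.0127
grasp_force: 39.2
```

Emit:
drive_tool(
  plan="-0.152 0.094 0 0 0 -1.72 1;-0.149 0.099 0 0 0 -1.72 1;-0.146 0.103 0 0 0 -1.72 1;0 0 0 0 0 0 1",
)

```text
time: 11.45
tool_pos: [0.5568, -0.0186, 0.1933]
tool_rot: [0.09, 0.996, 0.0, 0.0]
wrist_force: [-1.1, -2.4, -5.5]
grip_width: 0.0128
grasp_force: 39.2
```

Emit:
drive_tool(
  plan="-0.142 0.108 0 0 0 -1.72 1;-0.139 0.112 0 0 0 -1.72 1;-0.136 0.116 0 0 0 -1.72 1;-0.132 0.12 0 0 0 -1.72 1;0 0 0 0 0 0 1;0 0 0 0 0 0 1",
)

```text
time: 11.95
tool_pos: [0.5411, -0.0054, 0.1933]
tool_rot: [0.149, 0.989, -0.0, 0.001]
wrist_force: [0.6, -1.6, -6.4]
grip_width: 0.0127
grasp_force: 39.6
```

```bash
python3 - <<'E'
from h import *
s=robot.observe();print(s["tool_pos"],s["tool_rot"],s["wrist_force"],s["grip_width"])
a,b=robot.camera("side"),robot.camera("top")
c=lambda i,x,y,w,h,k:cv2.resize(i[y:y+h,x:x+w],None,fx=k,fy=k,interpolation=cv2.INTER_CUBIC)
cv2.imwrite("pics/f6.png",np.hstack([c(a,240,110,100,150,4),c(b,200,100,100,150,4)]))
E
```

```text
[ 0.54106028 -0.00541331  0.1933354 ] [ 1.48761591e-01  9.88872847e-01 -4.80462655e-05  6.92548723e-04] [ 0.58673763 -1.5632457  -6.37547101] 0.012717544134946955
```

View pics/f6.png

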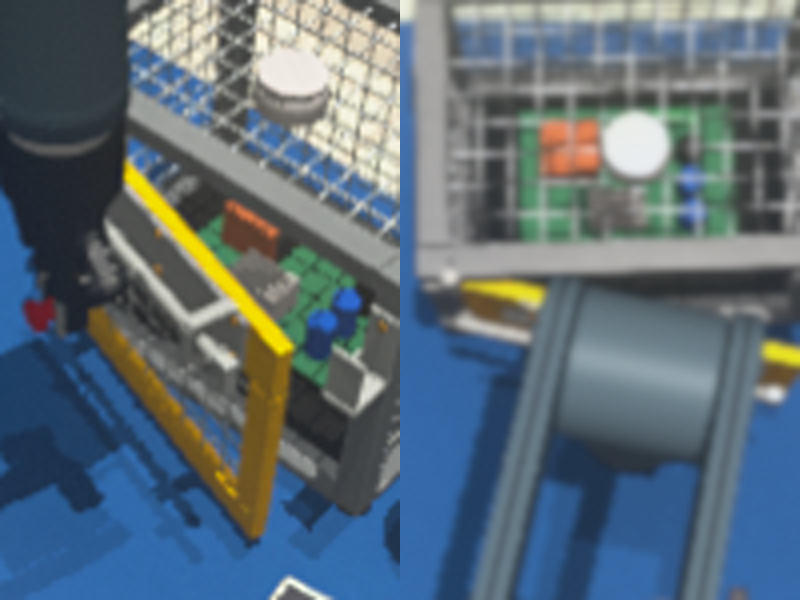

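The gate stands open, with its free top corner at about (290,350) in the side crop and the gripper still on the handle. A quick numeric check of the opening follows.

```bash
python3 - <<'E'
from h import *
f=lambda x,y:atz("side",x/4+239.6,y/4+109.6,.223).round(4);g=lambda x,y:atz("top",(x-400)/4+199.6,y/4+99.6,.223).round(4)
print("side corner",f(292,350),"front?",f(252,345),"other along rail",f(125,175))
p,q=g(465,285),g(800,347);print("top rail back edge",p,q,np.arctan2(p[0]-q[0],p[1]-q[1]))
H=np.array([.662,.1255]);k=np.array([.5411,-.0054])-H;k0=np.array([.5836,-.0351])-H
print("theta kin",np.arctan2(k0[1],k0[0])-np.arctan2(k[1],k[0]))
for th in(.28,.3,.32):
  c,s=np.cos(th),np.sin(th);F=lambda x,y:(H[0]+c*x+s*y,H[1]-s*x+c*y,.223);print(th,[(n,(proj(n,F(x,-.275))-( (239.6,109.6) if n=="side" else (199.6,99.6)))*4+(0 if n=="side" else np.array([400,0]))) for n in("side","top") for x in(0,.012)])
E
```

```text
side corner [ 0.5997 -0.143   0.223 ] front? [ 0.5857 -0.1234  0.223 ] other along rail [0.6373 0.0336 0.223 ]
top rail back edge [0.6556 0.118  0.223 ] [ 0.6057 -0.1344  0.223 ] 0.1951850291109265
theta kin 0.2915665778480663
0.28 [('side', array([271.7920357 , 358.77093119])), ('side', array([288.4756297 , 351.19215474])), ('top', array([806.58972925, 372.70900423])), ('top', array([810.52266238, 357.53387871]))]
0.3 [('side', array([264.04486501, 362.20302208])), ('side', array([281.01613569, 354.86814451])), ('top', array([804.71208931, 379.6594559 ])), ('top', array([808.95776607, 364.55082349]))]
0.32 [('side', array([256.16860548, 365.52087323])), ('side', array([273.41864097, 358.43602326])), ('top', array([802.69116366, 386.5778694 ])), ('top', array([807.24847999, 371.54205199]))]
```

Emit:
drive_tool(
  plan="-0.065 0.061 0 0 0 -0.86 1;0 0 0 0 0 0 1;0 0 0 0 0 0 1",
)

```text
time: 12.3
tool_pos: [0.5386, -0.0033, 0.1932]
tool_rot: [0.157, 0.988, 0.0, 0.0]
wrist_force: [0.4, -1.1, -5.7]
grip_width: 0.0124
grasp_force: 39.5
```

```bash
python3 - <<'E'
from h import *
s=robot.observe();print(s["tool_pos"],s["tool_rot"],s["wrist_force"],s["grip_width"])
a,b=robot.camera("side"),robot.camera("top")
c=lambda i,x,y,w,h,k:cv2.resize(i[y:y+h,x:x+w],None,fx=k,fy=k,interpolation=cv2.INTER_CUBIC)
cv2.imwrite("pics/f7.png",np.hstack([c(a,285,180,40,60,10),c(b,275,165,40,60,10)]))
H=np.array([.662,.1255])
for th in(.26,.28,.3,.32):
  C,S=np.cos(th),np.sin(th);F=lambda x,y:(H[0]+C*x+S*y,H[1]-S*x+C*y,.223)
  print(th,[((proj(n,F(x,-.275))-o+.45)*10+np.array([w,0])).round() for n,o,w in(("side",(285,180),0),("top",(275,165),400)) for x in(0,.012)])
E
```

```text
[ 0.5386115  -0.00327322  0.19317268] [1.57114706e-01 9.87580322e-01 1.34527779e-04 2.40505185e-04] [ 0.399718   -1.12672832 -5.73893775] 0.012433111034189091
0.26 [array([249., 189.]), array([290., 169.]), array([671., 265.]), array([680., 227.])]
0.28 [array([230., 197.]), array([272., 178.]), array([667., 282.]), array([677., 244.])]
0.3 [array([211., 206.]), array([253., 188.]), array([662., 300.]), array([673., 262.])]
0.32 [array([191., 214.]), array([234., 197.]), array([657., 317.]), array([669., 279.])]
```

View pics/f7.png

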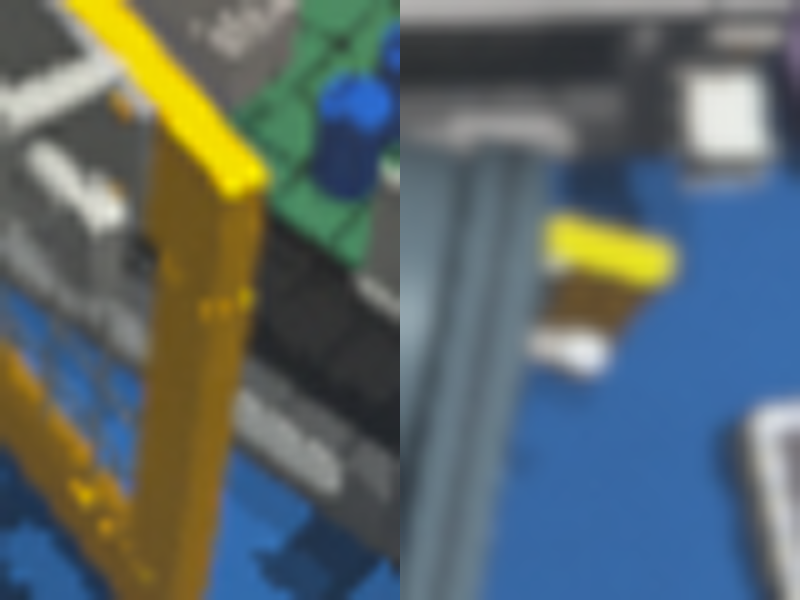

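The gate's free corner, at (232,200) in the side crop and (672,285) in the top crop, is 76–80 mm out. The kinematic estimate is about 82 mm, and the handle is still firmly gripped, so I'm handing in.

```bash
python3 -c "
from bench import robot
print(robot.finish_job())"
```

```text
the job is handed in; nothing more can be done
None
```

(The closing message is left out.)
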